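# Snap the tube block onto the bench mixer

### The job

Pick up the loose grey tube block and set it, level and square, on the deck of the bench mixer between its corner guides, then push it straight down, gently and without forcing it, until the two spring hooks have both clicked over its foot flange. Let go of it and leave the other things on the bench where they are.

Things in the scene. Friction and masses are not known exactly. Their poses are not given: they have to be found in the camera images.
- tube_block: Loose grey plastic tube block, about 0.16 kg, standing on the table; 44 (x) by 70 (y) by 48 mm high. Origin: centre of its underside; z up. The lowest 12 mm is a foot flange 70 mm long in y; above it the body is 54 mm long, so an 8 mm ledge is left at each y end for the hooks. Six tube wells in its top. The same both ways round (half turn about z).
- block_grip (a point): Grip point in the middle of the tube block, 33 mm above its underside; axes as the block's. The x faces are plain and flush from foot to top, 44 mm apart: grip across x. A good gripping height for the TCP on the standing block; firm grip (80 N) holds it without slipping while pressing.
- mixer: Bench mixer, fixed: white housing 124 (x) by 144 (y) mm. Origin: on the table under the centre of housing, deck and seat; z up; x and y as those of the seated block (hooks at +y and -y). The aluminium deck's height is set anew each time: its black rubber seat pad is 46 to 60 mm above this origin. The setting is not in the pose: find the last millimetres by feel.
- deck_mark (a point): Centre of the housing's top, 38 mm above the table, straight below the seat. Round the seat four corner guides at x = +-26, y = +-24.5 mm rise 19 mm above the seat, 2 mm clear of the block's x faces, and flare out up to 26 mm. Hooks' tops are 24 mm above the seat, their catches 13.5 mm: a caught block has 1.5 mm of play up and down.
- hook_left (a joint): Lean of the black spring hook (16 mm wide) at the mixer's +y end, rad: 0 upright; 0.1 = head pushed outward 2.4 mm. Its slope meets the flange when the block is 17 to 20 mm above the seat. As the flange passes both hooks lean about 0.1 (unequal if off centre), back to 0 at the click. Passing both takes about 6 to 12 N downward; then the pad stops the block hard.
- hook_right (a joint): The same for the hook at the mixer's -y end. Forcing it is not allowed: the contact forces of the block on the mixer, added up (the two hooks' sideways squeeze is part of it), must stay under 32 N, those of the fingers on the mixer under 20 N.
- jar: Bystander: specimen jar with a screw cap, 46 mm wide, 52 mm high; origin at the centre of its underside.
- bottle: Bystander: small bottle, 48 mm wide, 98 mm high; origin at the centre of its underside.
- dish: Bystander: flat closed culture dish, 91 mm wide, 15 mm high; origin at the centre of its underside.
Mind the look-alikes: they are no part of the job. There is more than one size of the mixer; the job needs the larger.

How it is judged:
On the way, in this order (a step that is already met when the one before it is completed fails the run):
1. the tube block is lifted clear of the table (height (world z) of tube_block above 0.03 m), for 0.2 s.
2. the tube block is over the mixer's deck (horizontal distance between tube_block and mixer below 0.012 m and z of tube_block in the frame of mixer below 0.1 m), for 0.1 s.
At the end, for the whole second after the job is handed in: The tube block is at rest and let go on the mixer's seat: centred within 4 mm, square within 0.1 rad, level within 0.05 rad, its underside less than 62.5 mm above the mixer's origin, and both hooks have sprung back upright (below 0.03 rad) over its flange (horizontal distance between tube_block and mixer below 0.004 m and angle between the x axis of tube_block and the x axis of mixer, either way round below 0.1 rad and angle between tube_block's own z axis and vertical below 0.05 rad and z of tube_block in the frame of mixer below 0.0625 m and value of joint each of hook_left, hook_right below 0.03 rad and linear speed of tube_block below 0.01 m/s); the robot touches nothing.
It fails at once if the tube block is pressed on the mixer with more than 32 N (contact force between tube_block and mixer above 32 N).
It fails at once if the gripper presses on the mixer with more than 20 N (contact force between the fingers and mixer above 20 N).
It fails at once if the jar is moved by more than 15 mm (distance of jar from where it was at the start of the episode above 0.015 m).
It fails at once if the bottle is moved by more than 15 mm (distance of bottle from where it was at the start of the episode above 0.015 m).
It fails at once if the dish is moved by more than 15 mm (distance of dish from where it was at the start of the episode above 0.015 m).
It also fails if it takes over 61 s, if anything falls off the work surface, if the arm or the gripper's body presses on something with over 40 N, if the wrist force passes 120 N, or if a joint passes its speed limit or range.

### The arm

A 6-joint arm with a two-finger parallel gripper is mounted at the origin on a cart in front of the work surface, level with it; the furniture and walls round the work are solid. World frame = base frame: x ahead of the robot, y to its left, z up, the work surface at z = 0. Lengths are in m, angles in rad, forces in N, time in s.
With the tool pointing down it reaches from about 0.3 to 0.875 m from the base axis. Payload 6.4 kg.
Tool frame: the origin (TCP) lies between the finger pads, 19 mm behind the fingertips; this is the grasp point; z points along the fingers, y is the line along which they close (so a half turn about z gives the same grasp; the last joint's range is limited). The gripper opens to 85 mm and grips with 20 to 120 N. Pads are 22 mm wide; open, the fingers measure 114 mm over their backs; the gripper's body (76 mm by 85 mm) begins 54 mm behind the grasp point. The pads swing forward as they close: fully open they stand 13 mm farther back than shut.
Start: joints at [-1.43, 0.181, 1.607, -0, 1.354, -0.206], TCP at [0.195, -0.541, 0.25] pointing down, gripper open.
Joint ranges: [-2.99, 2.99], [-0.89, 2.07], [0.3, 2.58], [-1.14, 4.28], [0, 2.63], [-3.12, 3.12]. Speed limits (rad/s): [2.57, 2.57, 3.01, 3.14, 3.14, 3.14].

### API

Orientations are given as a unit quaternion [w, x, y, z].
In Python, from bench import ctrl, camera, calibration, order, outline_of gives the robot as it stands.
- The arm moves only by the tool move_arm, never from a script. Its argument "series" is a list that holds one entry, the list of rows, each a list of 5 numbers: the opening, from 0 (shut) to 1 (fully open), then the shift along the tool's x, y, z in mm, then the turn about the tool's z in rad. A call has exactly 10 rows; each row is the pose to reach, as a shift and turn from the pose commanded when the call began, along the tool's axes at that moment; what a row does not reach only later rows make up. A row lasts 1/12 s, in which the tool goes at most 41.7 mm and 7.16 degrees, less where a joint would pass 70% of its speed; a pose out of reach is approached as far as the arm can. A call with a gripper value outside its range is refused whole. The fingers move at their own pace and stop on an object; the grip force is fixed at half the most. Time passes only in rows, so rows that repeat a pose let the fingers close, or fill a call up. It gives the time, the measured TCP pose, the force, the opening and the grip force at its end, in the units of the state.
- ctrl.get_obs(): the state, without advancing time (a new reading comes with each control period).
- camera(name): name is "side" or "top" or "wrist"; returns (picture, depth): 400x640x3 uint8, blue, green, red; 400x640 float32, m along the optical axis (not along the pixel's ray), 0 where there is no reading.
- calibration(name): a dict with "intrinsics" (3x3 intrinsics, pixels), "rvec" (rotation vector, rad) and "tvec" (3), from world to camera coordinates, as OpenCV has them. Camera axes: x right, y down, z forward; pixel columns grow to the right and rows downward; lengths in m; the calibration is good to about 2 mm. A picture is of the moment at which its call begins: read the wrist's pose just before it. calibration takes no time and is no camera call; for the wrist camera it gives the pose at the moment of the call.
- order.hand_in(): hands the job in; it is judged then, once.
Trained networks look in the newest picture that a camera, given by its name, has taken for a name from the list of things; names that differ only in an ending like _2 or _b are one class to them, and where a whole thing is asked for, a point or a joint stands for the part that bears it (a point fixed in the world has none). Each returns a list of dicts, best first, with "conf" (0 to 1); they miss things now and then, are a little off and sometimes report something else, mostly with a low value. They report only what shows in the picture. A call takes as long as a camera call. They do not tell look-alikes from the thing itself.
- outline_of(target, camera): "region" (400x640 bool, what is visible of it) and "bbox" ([centre column, centre row, width, height] in pixels, round what is visible of it).
The state is a dict: "time_s": time; "q": joint angles; "dq": joint speeds; "joint_efforts": joint torques, N m; "eef_pos": TCP position; "eef_rot": TCP orientation; "wrist_force": force on the tool from outside, world axes, zero at the start; "torque": the same for the moment, N m; "opening": opening from 0.0 (shut) to 1.0 (fully open); "grasp_force": force on a finger pad.
Only numpy, scipy, OpenCV 4.12 (cv2) and the standard library are available. Lean on these libraries where they do the work, as an engineer would, in place of code of your own. Each camera call takes 0.05 s, during which the arm holds its last target. There are 200 camera calls.

## Working session

There is one attempt and no reset: what is moved stays moved. The work goes in short steps, Python scripts to look and compute and a tool call to move; the robot and the scene stay as the last step left them, time stands still between calls to the robot, and variables do not carry over. Pictures are saved under pics/ and viewed, at most 10 in all, crops included, and the job is handed in when it is done.

Besides the shell and the picture viewer there is one more tool, called after ">>>" as name(argument=value, ...), one argument or row to a line, values as JSON. move_arm: Moves the arm, as the interface text tells. Its arguments: {"type":"object","properties":{"series":{"type":"array","items":{"type":"array","items":{"type":"array","items":{"type":"number"}}}}},"required":["series"]}

```bash
mkdir -p pics; ls
cat > h.py <<'E'
import numpy as np, cv2
from bench import ctrl, camera, calibration, order, outline_of
def cloud(depth,name,c=None):
    c=c or calibration(name); K=np.array(c["intrinsics"]); R=cv2.Rodrigues(np.array(c["rvec"],float))[0]; t=np.array(c["tvec"]).ravel()
    v,u=np.mgrid[:400,:640]; p=np.stack([(u-K[0,2])/K[0,0]*depth,(v-K[1,2])/K[1,1]*depth,depth],-1)
    return (p-t)@R
E
python3 - <<'E'
from h import *
o=ctrl.get_obs(); print(o)
ims=[]
for n in ["top","side"]:
    im,d=camera(n); cv2.imwrite(f"pics/{n}0.png",im); P=cloud(d,n)
    for t in ["tube_block","mixer","jar","bottle","dish"]:
        for r in outline_of(t,n):
            m=r["region"]&(d>0); print(n,t,round(r["conf"],2),np.round(r["bbox"]),np.round(np.median(P[m],0),3),"zmax",np.round(np.percentile(P[m][:,2],95),3))
E
```

```text
pics
{'time_s': 0.0, 'q': array([-1.43032902e+00,  1.81566079e-01,  1.60797318e+00, -8.27746006e-07,
        1.35377878e+00, -2.06292284e-01]), 'dq': array([ 0.00109385, -0.00128746,  0.00045897, -0.00063815,  0.0008298 ,
       -0.00210371]), 'joint_efforts': array([-2.21047185e-04, -4.44874656e+01, -3.51334655e+01, -4.66352885e-04,
        9.06503439e-03,  9.22276143e-06]), 'eef_pos': array([ 0.19536397, -0.54026326,  0.24908687]), 'eef_rot': array([-8.62238180e-04,  9.85006955e-01,  1.72512474e-01,  2.79843496e-05]), 'wrist_force': array([-0.79118093, -0.82308512, -0.12678262]), 'torque': array([-0.03350277, -0.00092721, -0.00156678]), 'grasp_force': 0.0, 'opening': 1.000454122839796}
top tube_block 0.6 [414. 207.  37.  33.] [ 0.54  -0.199  0.044] zmax 0.049
top mixer 0.84 [216. 224.  52.  49.] [0.515 0.249 0.032] zmax 0.038
top jar 0.75 [332. 163.  19.  26.] [ 0.64  -0.018  0.051] zmax 0.053
top bottle 0.57 [373. 158.  27.  28.] [ 0.651 -0.114  0.074] zmax 0.098
top dish 0.55 [428. 155.  38.  40.] [ 0.666 -0.246  0.014] zmax 0.017
side tube_block 0.96 [321. 171.  25.  29.] [ 0.546 -0.185  0.032] zmax 0.05
side mixer 0.92 [370. 227.  69.  57.] [0.468 0.108 0.041] zmax 0.062
side mixer 0.62 [354. 293.  65.  55.] [0.522 0.278 0.032] zmax 0.045
side jar 0.83 [284. 205.  12.  19.] [ 0.645 -0.     0.039] zmax 0.054
side bottle 0.74 [280. 178.  21.  39.] [ 0.663 -0.1    0.059] zmax 0.098
side dish 0.51 [280. 166.  30.  19.] [ 0.648 -0.245  0.017] zmax 0.019
```

Run:
```python
import cv2
a=cv2.imread("pics/top0.png")[110:290,150:470]; b=cv2.imread("pics/side0.png")[130:330,240:440]
cv2.imwrite("pics/topc.png",cv2.resize(a,None,fx=2.5,fy=2.5,interpolation=cv2.INTER_CUBIC))
cv2.imwrite("pics/sidec.png",cv2.resize(b,None,fx=3,fy=3,interpolation=cv2.INTER_CUBIC))
```

```text
(no output)
```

View pics/topc.png

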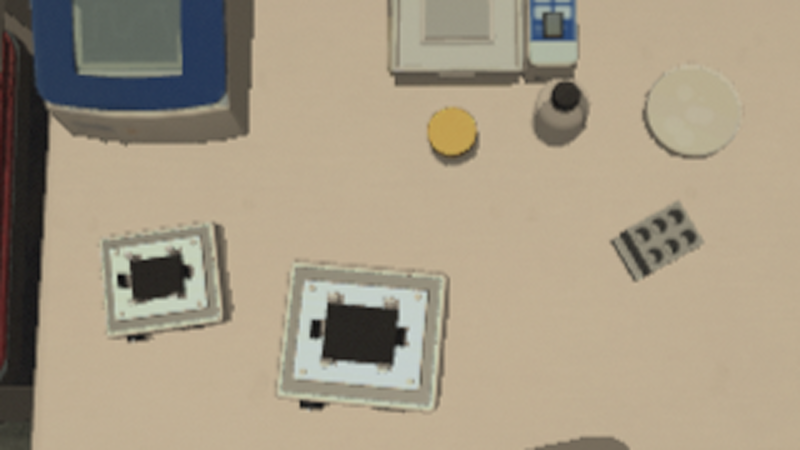

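View pics/sidec.png

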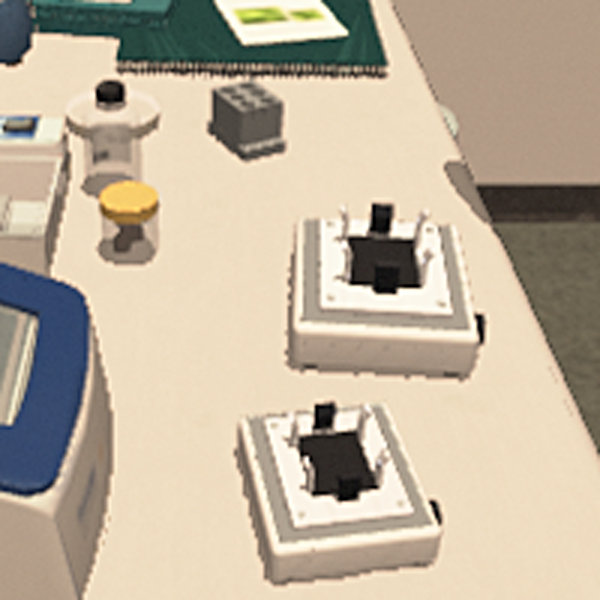

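Top view, full-image pixels: the only grey block is at (414,207). Two mixers could be meant, the small one at (216,224) and the larger one at (294,244). I choose the larger one and check its size in metres.

```bash
cat >> h.py <<'E'
def rect(xy):
    (c,s,a)=cv2.minAreaRect((np.asarray(xy)*1000).astype(np.float32)); return np.round(c,1),np.round(s,1),round(a,1)
E
python3 - <<'E'
from h import *
im,d=camera("top"); P=cloud(d,"top")
X,Y,Z=P[...,0],P[...,1],P[...,2]
ok=d>0
b=ok&(abs(X-.54)<.06)&(abs(Y+.199)<.06)
print("block top",rect(P[b&(Z>.04)][:,:2]),np.median(Z[b&(Z>.04)]),"all",rect(P[b&(Z>.006)][:,:2]))
for lo,hi in [((.36,.0),(.56,.19)),((.42,.19),(.6,.33))]:
    m=ok&(X>lo[0])&(X<hi[0])&(Y>lo[1])&(Y<hi[1])
    print("mixer",rect(P[m&(Z>.03)&(Z<.043)][:,:2]), np.percentile(Z[m],[50,75,90,97]))
    q=m&(im.max(-1)<60)&(Z>.04); print("dark",rect(P[q][:,:2]),np.median(Z[q]),q.sum())
print(calibration("wrist")); R=ctrl.get_obs()
E
```

```text
block top (array([ 542.5, -203.9]), array([43.8, 55.3]), 27.1) 0.04727368596588311 all (array([ 540.9, -200.7]), array([44. , 62.5]), 27.4)
mixer (array([459.7,  68.4]), array([144.1, 129.5]), 84.6) [0.00373599 0.0445976  0.04749316 0.04961264]
dark (array([463.2,  67.6]), array([79.4, 46.8]), 84.7) 0.04790981461382561 642
mixer (array([517.6, 252.6]), array([ 90.6, 105.8]), 7.4) [0.00230537 0.03125628 0.03470334 0.03704728]
dark (array([523.2, 253.5]), array([19.7, 60.9]), 7.6) 0.05003582514025683 32
{'intrinsics': array([[275.44423703,   0.        , 314.64980442],
       [  0.        , 275.44423703, 200.06226925],
       [  0.        ,   0.        ,   1.        ]]), 'rvec': array([-2.34044286,  1.64269462,  0.2717357 ]), 'tvec': array([-0.57408381, -0.04212212,  0.38016831])}
```

The larger mixer at (294,244) measures 144x130 mm and the other about 106x91 mm, so the choice is confirmed. Next I go above the block.

>>> move_arm(
  series=[
    [[1, 44, -20, 0, -0.12], [1, 88, -40, 0, -0.24], [1, 132, -60, 0, -0.36], [1, 176, -79, 0, -0.48], [1, 220, -99, 0, -0.6], [1, 264, -119, 0, -0.72], [1, 308, -139, 0, -0.84], [1, 352, -158, 0, -0.96], [1, 396, -178, 0, -1.08], [1, 440, -198, 0, -1.2]],
  ],
)

```text
time_s: 1.48
eef_pos: [0.496, -0.2492, 0.2503]
eef_rot: [0.0, 0.713, 0.701, 0.0]
wrist_force: [0.9, -0.3, 0.0]
opening: 1.0
grasp_force: 0.0
```

```bash
cat >> h.py <<'E'
def togo(xy,yaw,z):
    "shift in tool frame (mm) and turn for TCP at world xy (m), tool y along yaw (deg, mod 180), height z"
    o=ctrl.get_obs(); w,x,y,zz=o["eef_rot"]
    from scipy.spatial.transform import Rotation as Ro
    R=Ro.from_quat([x,y,zz,w]).as_matrix(); d=R.T@(np.array([*xy,z])-o["eef_pos"])
    cur=np.degrees(np.arctan2(R[1,1],R[0,1])); dy=(yaw-cur+90)%180-90
    print("shift mm",np.round(d*1000,1),"turn",round(-np.radians(dy),3),"tcp",np.round(o["eef_pos"],4),"toolyaw",round(cur,1),"tilt",np.round(R[:2,2],4))
E
python3 - <<'E'
from h import *
c=calibration("wrist"); im,d=camera("wrist"); cv2.imwrite("pics/w1.png",im)
P=cloud(d,"wrist",c); r=outline_of("tube_block","wrist")
for k in r[:2]:
    m=k["region"]&(d>0); q=m&(P[...,2]>.042); print(k["conf"],k["bbox"],"top",rect(P[q][:,:2]),"all",rect(P[m][:,:2]), np.median(P[q][:,2]))
togo((.5425,-.2039),27.1,.15)
E
```

```text
0.59 [352.9, 138.4, 57.0, 67.9] top (array([ 544.1, -203.4]), array([44. , 54.5]), 27.5) all (array([ 548.1, -203.6]), array([51.6, 75.4]), 27.6) 0.04796314746456574
shift mm [ 42.8  43.6 100.3] turn -0.487 tcp [ 0.4981 -0.2462  0.2502] toolyaw -0.8 tilt [0.0018 0.0013]
```

View pics/w1.png

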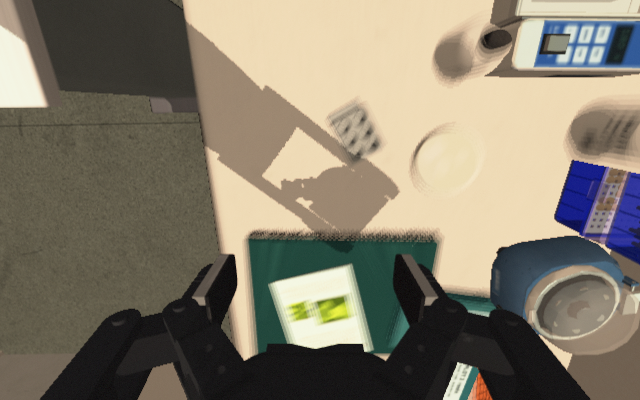

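Block top centre at pixel (353,133), agreeing with the top camera within 2 mm. Its neighbours are clear, so I descend and grip.

>>> move_arm(
  series=[
    [[1, 20, 20, 20, -0.12], [1, 40, 40, 40, -0.24], [1, 43, 44.5, 70, -0.36], [1, 43, 44.5, 100, -0.49], [1, 43, 44.5, 100, -0.49], [1, 43, 44.5, 100, -0.49], [1, 43, 44.5, 100, -0.49], [1, 43, 44.5, 100, -0.49], [1, 43, 44.5, 100, -0.49], [1, 43, 44.5, 100, -0.49]],
  ],
)

```text
time_s: 2.42
eef_pos: [0.5409, -0.2098, 0.1518]
eef_rot: [0.002, 0.525, 0.851, -0.0]
wrist_force: [0.2, -0.2, 1.3]
opening: 1.004
grasp_force: 0.0
```

Run:
```python
from h import *
c=calibration("wrist"); im,d=camera("wrist"); cv2.imwrite("pics/w2.png",im)
P=cloud(d,"wrist",c); q=(d>0)&(abs(P[...,0]-.543)<.05)&(abs(P[...,1]+.204)<.05)&(P[...,2]>.042)&(P[...,2]<.055)
print("top",rect(P[q][:,:2]),q.sum())
togo((.5435,-.2037),27.3,.033)
```

```text
top (array([ 544.2, -203. ]), array([44.1, 54.5]), 27.4) 2162
shift mm [  4.3   5.  118.5] turn -0.012 tcp [ 0.5407 -0.2096  0.1515] toolyaw 26.6 tilt [ 0.002  -0.0013]
```

>>> move_arm(
  series=[
    [[1, 4.5, 5.6, 0, -0.013], [1, 4.5, 5.6, 30, -0.013], [1, 4.5, 5.6, 60, -0.013], [1, 4.5, 5.6, 85, -0.013], [1, 4.5, 5.6, 105, -0.013], [1, 4.5, 5.6, 115, -0.013], [1, 4.5, 5.6, 118.5, -0.013], [1, 4.5, 5.6, 118.5, -0.013], [1, 4.5, 5.6, 118.5, -0.013], [1, 4.5, 5.6, 118.5, -0.013]],
  ],
)

```text
time_s: 3.3
eef_pos: [0.5444, -0.203, 0.0331]
eef_rot: [0.001, 0.519, 0.855, -0.0]
wrist_force: [0.2, -0.0, -0.4]
opening: 1.003
grasp_force: 0.0
```

>>> move_arm(
  series=[
    [[0, 0, 0, 0, 0], [0, 0, 0, 0, 0], [0, 0, 0, 0, 0], [0, 0, 0, 0, 0], [0, 0, 0, 0, 0], [0, 0, 0, 0, 0], [0, 0, 0, 0, 0], [0, 0, 0, 0, 0], [0, 0, 0, 0, 0], [0, 0, 0, 0, 0]],
  ],
)

```text
time_s: 4.13
eef_pos: [0.5438, -0.2028, 0.0323]
eef_rot: [0.001, 0.519, 0.855, -0.0]
wrist_force: [0.1, -0.3, 5.4]
opening: 0.505
grasp_force: 62.1
```

>>> move_arm(
  series=[
    [[0, 0, 0, -8, 0], [0, 0, 0, -25, 0], [0, 0, 0, -50, 0], [0, 0, 0, -80, 0], [0, 0, 0, -110, 0], [0, 0, 0, -135, 0], [0, 0, 0, -150, 0], [0, 0, 0, -150, 0], [0, 0, 0, -150, 0], [0, 0, 0, -150, 0]],
  ],
)

```text
time_s: 4.97
eef_pos: [0.5422, -0.2018, 0.1798]
eef_rot: [-0.001, 0.519, 0.855, 0.0]
wrist_force: [1.0, 0.1, -2.0]
opening: 0.508
grasp_force: 61.3
```

Run:
```python
from h import *
print(ctrl.get_obs()["wrist_force"])
togo((.460,.068),-5.4,.165)
togo((.39,-.06),-5.4,.2)
```

```text
[ 1.00425099  0.10442745 -2.01856838]
shift mm [277.3  51.4  15.4] turn 0.573 tcp [ 0.5422 -0.2018  0.1798] toolyaw 27.4 tilt [-0.0023  0.0015]
shift mm [196.  -69.8 -19.6] turn 0.573 tcp [ 0.5422 -0.2018  0.1798] toolyaw 27.4 tilt [-0.0023  0.0015]
```

>>> move_arm(
  series=[
    [[0, 20, 2, -5, 0.08], [0, 45, 5, -10, 0.16], [0, 75, 8, -15, 0.24], [0, 105, 11, -20, 0.32], [0, 135, 14, -20, 0.4], [0, 160, 17, -20, 0.48], [0, 185, 19, -20, 0.54], [0, 200, 21, -20, 0.573], [0, 205, 21, -20, 0.573], [0, 205, 21, -20, 0.573]],
  ],
)

```text
time_s: 5.8
eef_pos: [0.4661, -0.0097, 0.2]
eef_rot: [-0.001, 0.739, 0.674, -0.001]
wrist_force: [-0.9, 0.0, -1.7]
opening: 0.508
grasp_force: 61.4
```

>>> move_arm(
  series=[
    [[0, 0, 0, 0, 0], [0, 0, 0, 0, 0], [0, 0, 0, 0, 0], [0, 0, 0, 0, 0], [0, 0, 0, 0, 0], [0, 0, 0, 0, 0], [0, 0, 0, 0, 0], [0, 0, 0, 0, 0], [0, 0, 0, 0, 0], [0, 0, 0, 0, 0]],
  ],
)

```text
time_s: 6.63
eef_pos: [0.4674, -0.0108, 0.2015]
eef_rot: [0.0, 0.74, 0.673, 0.0]
wrist_force: [0.2, 0.2, -1.4]
opening: 0.511
grasp_force: 61.4
```

Run:
```python
from h import *
c=calibration("wrist"); im,d=camera("wrist"); cv2.imwrite("pics/w3.png",im)
np.save("w3d.npy",d); np.save("w3P.npy",cloud(d,"wrist",c))
P=cloud(d,"wrist",c); X,Y,Z=P[...,0],P[...,1],P[...,2]
m=(d>0)&(abs(X-.46)<.085)&(abs(Y-.068)<.09)
print("housing",rect(P[m&(Z>.03)&(Z<.043)][:,:2]))
for r in outline_of("mixer","wrist"): print(r["conf"],r["bbox"])
h=np.histogram(Z[m],bins=np.arange(.02,.09,.002)); print(list(zip(np.round(h[1],3),h[0])))
R=cv2.Rodrigues(c["rvec"])[0]; print("cam",-R.T@np.ravel(c["tvec"]))
togo((.460,.068),-5.4,.165)
```

```text
housing (array([459.3,  68.8]), array([144.5, 132. ]), 83.8)
0.6 [300.8, 107.0, 141.3, 149.6]
[(np.float64(0.02), np.int64(0)), (np.float64(0.022), np.int64(6)), (np.float64(0.024), np.int64(7)), (np.float64(0.026), np.int64(24)), (np.float64(0.028), np.int64(32)), (np.float64(0.03), np.int64(101)), (np.float64(0.032), np.int64(207)), (np.float64(0.034), np.int64(395)), (np.float64(0.036), np.int64(2018)), (np.float64(0.038), np.int64(4322)), (np.float64(0.04), np.int64(452)), (np.float64(0.042), np.int64(86)), (np.float64(0.044), np.int64(3770)), (np.float64(0.046), np.int64(4690)), (np.float64(0.048), np.int64(1530)), (np.float64(0.05), np.int64(20)), (np.float64(0.052), np.int64(11)), (np.float64(0.054), np.int64(12)), (np.float64(0.056), np.int64(14)), (np.float64(0.058), np.int64(13)), (np.float64(0.06), np.int64(9)), (np.float64(0.062), np.int64(35)), (np.float64(0.064), np.int64(88)), (np.float64(0.066), np.int64(110)), (np.float64(0.068), np.int64(161)), (np.float64(0.07), np.int64(167)), (np.float64(0.072), np.int64(147)), (np.float64(0.074), np.int64(111)), (np.float64(0.076), np.int64(0)), (np.float64(0.078), np.int64(0)), (np.float64(0.08), np.int64(0)), (np.float64(0.082), np.int64(0)), (np.float64(0.084), np.int64(0)), (np.float64(0.086), np.int64(0))]
cam [0.47472493 0.07305612 0.3253471 ]
shift mm [ 77.7 -14.8  36.5] turn 0.0 tcp [ 0.4674 -0.0108  0.2015] toolyaw -5.4 tilt [ 0.0001 -0.    ]
```

View pics/w3.png

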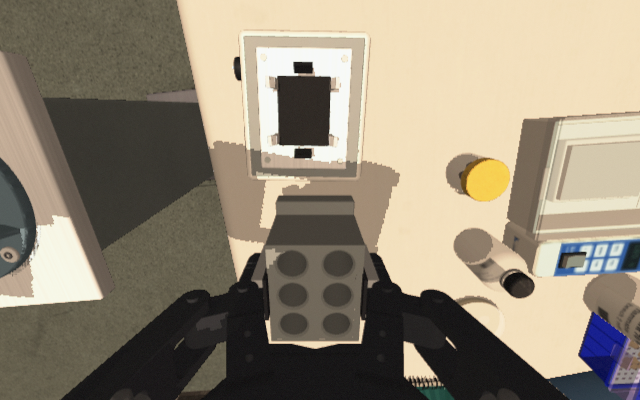

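The picture shows the mixer at (303,105), with its pad at (303,110), hooks at (303,68) and (303,153), and guides around. The block is held square at (315,290).

Run:
```python
from h import *
im=cv2.imread("pics/w3.png"); d=np.load("w3d.npy"); P=np.load("w3P.npy"); X,Y,Z=P[...,0],P[...,1],P[...,2]
m=(d>0)&(abs(X-.46)<.085)&(abs(Y-.068)<.09)
dk=m&(Z>.0425)&(Z<.0505); print("deck",rect(P[dk][:,:2]))
hi=m&(Z>.058)
n,l,s,c=cv2.connectedComponentsWithStats(hi.astype(np.uint8))
for i in range(1,n):
    if s[i,4]>15: q=l==i; t=q&(Z>Z[q].max()-.004); print("hi",c[i].round(),s[i,4],"top ctr",(P[t].mean(0)*1000).round(1),"col",im[q].mean().round(), "rect",rect(P[q][:,:2]))
dark=m&(im.max(-1)<50)&(Z>.0425)&(Z<.0515); n,l,s,c=cv2.connectedComponentsWithStats(dark.astype(np.uint8))
i=1+s[1:,4].argmax(); print("pad",rect(P[l==i][:,:2]),np.median(Z[l==i]))
o=ctrl.get_obs(); e=o["eef_pos"]
b=(d>0)&(abs(X-e[0])<.05)&(abs(Y-e[1])<.05)&(Z>.205)&(Z<.225)
col=im.astype(int); b&=(im.mean(-1)>60)&(im.mean(-1)<140)
n,l,s,c=cv2.connectedComponentsWithStats(b.astype(np.uint8)); i=1+s[1:,4].argmax()
print("held top",rect(P[l==i][:,:2]),np.median(Z[l==i]),s[i],"tcp",e)
q=P[l==i]; A=np.c_[q[:,:2],np.ones(len(q))]; print("plane",np.linalg.lstsq(A,q[:,2],rcond=None)[0])
```

```text
deck (array([463.2,  68.5]), array([112.2,  88.4]), 83.6)
hi [302.  67.] 221 top ctr [467.3 106.5  70.2] col 43.0 rect (array([467.3, 104.8]), array([ 8.3, 16. ]), 83.5)
hi [271.  82.] 133 top ctr [437.3  96.2  74. ] col 183.0 rect (array([438.5,  95.8]), array([9. , 7.5]), 82.9)
hi [334.  83.] 116 top ctr [494.7  89.6  73.8] col 186.0 rect (array([493.3,  89.8]), array([9. , 7.3]), 86.1)
hi [273. 140.] 103 top ctr [432.3  47.5  73.8] col 190.0 rect (array([433.4,  47.2]), array([8.8, 7. ]), 83.1)
hi [332. 141.] 92 top ctr [489.4  41.4  73.8] col 196.0 rect (array([488.1,  41.1]), array([9. , 7.3]), 78.7)
hi [302. 153.] 176 top ctr [459.1  30.4  70.4] col 47.0 rect (array([459.3,  32.1]), array([ 8., 16.]), 84.2)
hi [312. 328.] 45530 top ctr [468.6   9.7 278.9] col 40.0 rect (array([468.1,   1.8]), array([131.5,  47.5]), 0.0)
pad (array([463.8,  69.1]), array([62.2, 48.3]), 84.3) 0.04786885069409963
held top (array([467.7, -11. ]), array([55.1, 58.4]), 85.2) 0.2168488063712398 [ 251  232  128  109 8908] tcp [ 0.46739119 -0.01077959  0.20151562]
plane [ 0.00057634 -0.01920102  0.21479781]
```

>>> move_arm(
  series=[
    [[0, 20, -3, 0, 0.012], [0, 40, -6, 0, 0.012], [0, 60, -9, 10, 0.012], [0, 73, -11, 30, 0.012], [0, 78.6, -11.6, 50, 0.012], [0, 78.6, -11.6, 65, 0.012], [0, 78.6, -11.6, 73, 0.012], [0, 78.6, -11.6, 76.5, 0.012], [0, 78.6, -11.6, 76.5, 0.012], [0, 78.6, -11.6, 76.5, 0.012]],
  ],
)

```text
time_s: 7.57
eef_pos: [0.4638, 0.0682, 0.1257]
eef_rot: [0.0, 0.744, 0.669, 0.0]
wrist_force: [0.5, 0.5, -1.2]
opening: 0.508
grasp_force: 61.4
```

>>> move_arm(
  series=[
    [[0, 0, 0, 0, 0], [0, 0, 0, 0, 0], [0, 0, 0, 0, 0], [0, 0, 0, 0, 0], [0, 0, 0, 0, 0], [0, 0, 0, 0, 0], [0, 0, 0, 0, 0], [0, 0, 0, 0, 0], [0, 0, 0, 0, 0], [0, 0, 0, 0, 0]],
  ],
)

```text
time_s: 8.4
eef_pos: [0.4632, 0.0686, 0.125]
eef_rot: [-0.0, 0.744, 0.669, -0.0]
wrist_force: [0.2, 0.7, -1.2]
opening: 0.508
grasp_force: 61.4
```

Run:
```python
from h import *
o=ctrl.get_obs(); print(o["wrist_force"],o["torque"])
togo((.4633,.0686),-6.1,.100)
im,d=camera("side"); P=cloud(d,"side")
cv2.imwrite("pics/s2.png",cv2.resize(im[140:280,300:440],None,fx=4,fy=4,interpolation=cv2.INTER_CUBIC))
```

```text
[ 0.1604175   0.660724   -1.24113697] [0.01012541 0.0182122  0.02400226]
shift mm [ 0.1  0.1 25. ] turn 0.0 tcp [0.4632 0.0686 0.125 ] toolyaw -6.1 tilt [-0.0001  0.    ]
```

View pics/s2.png

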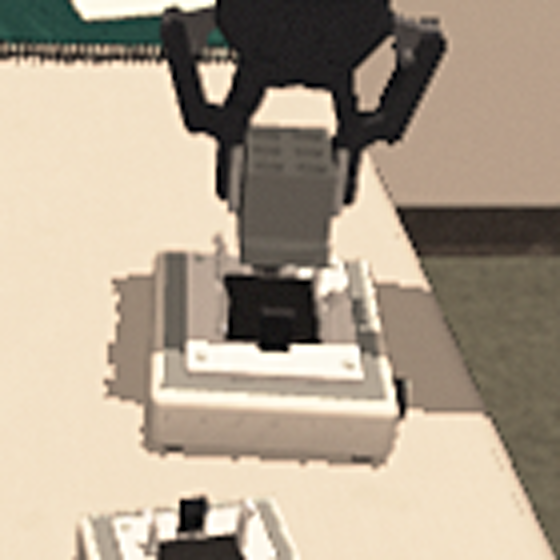

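The picture shows the block upright over the seat at about (285,200). Next I go down to just above the hooks.

>>> move_arm(
  series=[
    [[0, 0, 0, 4, 0], [0, 0, 0, 8, 0], [0, 0, 0, 12, 0], [0, 0, 0, 15, 0], [0, 0, 0, 18, 0], [0, 0, 0, 20, 0], [0, 0, 0, 22, 0], [0, 0, 0, 23, 0], [0, 0, 0, 23, 0], [0, 0, 0, 23, 0]],
  ],
)

```text
time_s: 9.28
eef_pos: [0.4633, 0.0685, 0.102]
eef_rot: [0.0, 0.744, 0.669, 0.0]
wrist_force: [0.1, -0.8, -2.4]
opening: 0.506
grasp_force: 61.4
```

>>> move_arm(
  series=[
    [[0, 0, 0, 0.5, 0], [0, 0, 0, 1, 0], [0, 0, 0, 1.5, 0], [0, 0, 0, 2, 0], [0, 0, 0, 2.5, 0], [0, 0, 0, 3, 0], [0, 0, 0, 3, 0], [0, 0, 0, 3, 0], [0, 0, 0, 3, 0], [0, 0, 0, 3, 0]],
  ],
)

```text
time_s: 10.12
eef_pos: [0.4633, 0.0686, 0.0991]
eef_rot: [0.0, 0.744, 0.669, 0.0]
wrist_force: [0.4, 1.3, -0.6]
opening: 0.505
grasp_force: 61.4
```

>>> move_arm(
  series=[
    [[0, 0, 0, 0.4, 0], [0, 0, 0, 0.8, 0], [0, 0, 0, 1.2, 0], [0, 0, 0, 1.6, 0], [0, 0, 0, 2, 0], [0, 0, 0, 2, 0], [0, 0, 0, 2, 0], [0, 0, 0, 2, 0], [0, 0, 0, 2, 0], [0, 0, 0, 2, 0]],
  ],
)

```text
time_s: 10.95
eef_pos: [0.4634, 0.0685, 0.0971]
eef_rot: [0.0, 0.744, 0.669, 0.0]
wrist_force: [0.2, 0.9, 3.3]
opening: 0.506
grasp_force: 61.6
```

>>> move_arm(
  series=[
    [[0, 0, 0, 0.4, 0], [0, 0, 0, 0.8, 0], [0, 0, 0, 1.2, 0], [0, 0, 0, 1.6, 0], [0, 0, 0, 2, 0], [0, 0, 0, 2, 0], [0, 0, 0, 2, 0], [0, 0, 0, 2, 0], [0, 0, 0, 2, 0], [0, 0, 0, 2, 0]],
  ],
)

```text
time_s: 11.78
eef_pos: [0.4636, 0.0685, 0.0954]
eef_rot: [0.0, 0.744, 0.669, 0.0]
wrist_force: [-1.0, 1.6, 5.7]
opening: 0.504
grasp_force: 62.2
```

>>> move_arm(
  series=[
    [[0, 0, 0, 0.4, 0], [0, 0, 0, 0.8, 0], [0, 0, 0, 1.2, 0], [0, 0, 0, 1.6, 0], [0, 0, 0, 2, 0], [0, 0, 0, 2, 0], [0, 0, 0, 2, 0], [0, 0, 0, 2, 0], [0, 0, 0, 2, 0], [0, 0, 0, 2, 0]],
  ],
)

```text
time_s: 12.62
eef_pos: [0.4636, 0.0686, 0.093]
eef_rot: [0.0, 0.744, 0.669, 0.0]
wrist_force: [3.9, 2.6, 1.2]
opening: 0.508
grasp_force: 61.8
```

>>> move_arm(
  series=[
    [[0, 0, 0, 0.4, 0], [0, 0, 0, 0.8, 0], [0, 0, 0, 1.2, 0], [0, 0, 0, 1.6, 0], [0, 0, 0, 2, 0], [0, 0, 0, 2, 0], [0, 0, 0, 2, 0], [0, 0, 0, 2, 0], [0, 0, 0, 2, 0], [0, 0, 0, 2, 0]],
  ],
)

```text
time_s: 13.45
eef_pos: [0.4628, 0.0686, 0.0907]
eef_rot: [-0.0, 0.744, 0.669, -0.0]
wrist_force: [-0.8, 3.2, 1.7]
opening: 0.507
grasp_force: 62.0
```

>>> move_arm(
  series=[
    [[0, 0, 0, 0.4, 0], [0, 0, 0, 0.8, 0], [0, 0, 0, 1.2, 0], [0, 0, 0, 1.6, 0], [0, 0, 0, 2, 0], [0, 0, 0, 2, 0], [0, 0, 0, 2, 0], [0, 0, 0, 2, 0], [0, 0, 0, 2, 0], [0, 0, 0, 2, 0]],
  ],
)

```text
time_s: 14.28
eef_pos: [0.4633, 0.0685, 0.089]
eef_rot: [0.0, 0.744, 0.669, 0.0]
wrist_force: [-0.0, 4.3, 1.9]
opening: 0.509
grasp_force: 62.1
```

Sideways force of +4 N in y means the -y hook leans more, so I shift slightly along +y.

>>> move_arm(
  series=[
    [[0, 0.2, 0, 0, 0], [0, 0.4, 0, 0, 0], [0, 0.6, 0, 0, 0], [0, 0.8, 0, 0, 0], [0, 0.8, 0, 0, 0], [0, 0.8, 0, 0, 0], [0, 0.8, 0, 0, 0], [0, 0.8, 0, 0, 0], [0, 0.8, 0, 0, 0], [0, 0.8, 0, 0, 0]],
  ],
)

```text
time_s: 15.12
eef_pos: [0.4633, 0.0692, 0.0889]
eef_rot: [0.0, 0.744, 0.669, -0.0]
wrist_force: [0.8, -0.2, -0.1]
opening: 0.506
grasp_force: 61.9
```

Run:
```python
from h import *
for i in range(3):
    o=ctrl.get_obs(); print(o["wrist_force"].round(2),o["torque"].round(3),o["eef_pos"].round(4)); im,d=camera("side")
P=cloud(d,"side"); np.save("s3P.npy",P)
cv2.imwrite("pics/s3.png",cv2.resize(im[160:260,320:420],None,fx=6,fy=6,interpolation=cv2.INTER_CUBIC))
```

```text
[ 0.78 -0.16 -0.09] [-0.099 -0.126  0.009] [0.4633 0.0692 0.0889]
[ 1.43 -0.09 -0.15] [-0.142 -0.102 -0.051] [0.4633 0.0692 0.0889]
[ 1.19 -0.65 -1.18] [-0.077 -0.126 -0.028] [0.4633 0.0693 0.089 ]
```

View pics/s3.png

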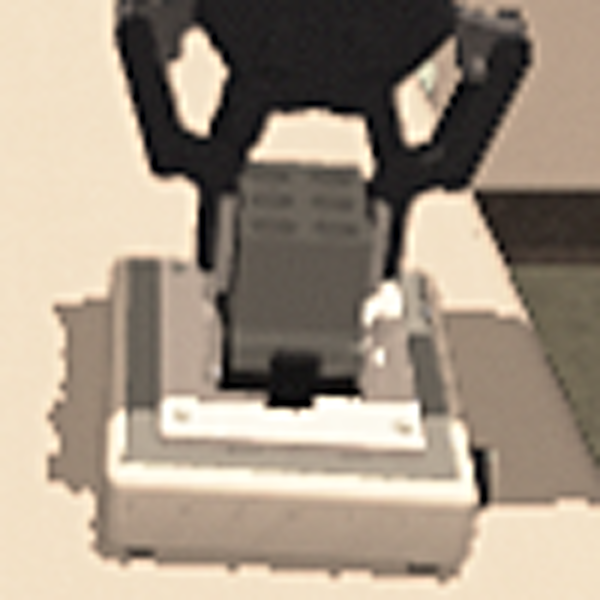

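The block is upright between the guides with the near hook at (295,378), and the side force is now zero, so I continue down.

>>> move_arm(
  series=[
    [[0, 0, 0, 0.4, 0], [0, 0, 0, 0.8, 0], [0, 0, 0, 1.2, 0], [0, 0, 0, 1.6, 0], [0, 0, 0, 2, 0], [0, 0, 0, 2.4, 0], [0, 0, 0, 2.8, 0], [0, 0, 0, 3, 0], [0, 0, 0, 3, 0], [0, 0, 0, 3, 0]],
  ],
)

```text
time_s: 16.1
eef_pos: [0.4634, 0.0693, 0.086]
eef_rot: [0.0, 0.744, 0.669, 0.0]
wrist_force: [0.2, 0.2, 1.9]
opening: 0.506
grasp_force: 61.9
```

>>> move_arm(
  series=[
    [[0, 0, 0, 0.4, 0], [0, 0, 0, 0.8, 0], [0, 0, 0, 1.2, 0], [0, 0, 0, 1.6, 0], [0, 0, 0, 2, 0], [0, 0, 0, 2.4, 0], [0, 0, 0, 2.8, 0], [0, 0, 0, 3, 0], [0, 0, 0, 3, 0], [0, 0, 0, 3, 0]],
  ],
)

```text
time_s: 16.93
eef_pos: [0.4632, 0.0693, 0.0829]
eef_rot: [-0.0, 0.744, 0.669, -0.0]
wrist_force: [0.7, 0.9, 1.1]
opening: 0.506
grasp_force: 62.0
```

>>> move_arm(
  series=[
    [[0, 0, 0, 0.2, 0], [0, 0, 0, 0.4, 0], [0, 0, 0, 0.6, 0], [0, 0, 0, 0.8, 0], [0, 0, 0, 1, 0], [0, 0, 0, 1, 0], [0, 0, 0, 1, 0], [0, 0, 0, 1, 0], [0, 0, 0, 1, 0], [0, 0, 0, 1, 0]],
  ],
)

```text
time_s: 17.77
eef_pos: [0.4632, 0.0694, 0.0819]
eef_rot: [-0.0, 0.744, 0.669, -0.0]
wrist_force: [0.4, 0.3, 1.4]
opening: 0.507
grasp_force: 62.0
```

Now in 0.5 mm steps, feeling for the pad.

>>> move_arm(
  series=[
    [[0, 0, 0, 0.1, 0], [0, 0, 0, 0.2, 0], [0, 0, 0, 0.3, 0], [0, 0, 0, 0.4, 0], [0, 0, 0, 0.5, 0], [0, 0, 0, 0.6, 0], [0, 0, 0, 0.6, 0], [0, 0, 0, 0.6, 0], [0, 0, 0, 0.6, 0], [0, 0, 0, 0.6, 0]],
  ],
)

```text
time_s: 18.6
eef_pos: [0.463, 0.0693, 0.0811]
eef_rot: [-0.0, 0.744, 0.669, -0.0]
wrist_force: [-0.3, -0.7, -1.8]
opening: 0.504
grasp_force: 61.8
```

>>> move_arm(
  series=[
    [[0, 0, 0, 0.1, 0], [0, 0, 0, 0.2, 0], [0, 0, 0, 0.3, 0], [0, 0, 0, 0.4, 0], [0, 0, 0, 0.4, 0], [0, 0, 0, 0.4, 0], [0, 0, 0, 0.4, 0], [0, 0, 0, 0.4, 0], [0, 0, 0, 0.4, 0], [0, 0, 0, 0.4, 0]],
  ],
)

```text
time_s: 19.43
eef_pos: [0.4633, 0.0693, 0.081]
eef_rot: [-0.0, 0.744, 0.669, -0.0]
wrist_force: [0.3, -0.0, -1.8]
opening: 0.503
grasp_force: 61.8
```

The force dropped back to the free weight, so a click probably happened. I go on gently to the pad.

>>> move_arm(
  series=[
    [[0, 0, 0, 0.1, 0], [0, 0, 0, 0.2, 0], [0, 0, 0, 0.3, 0], [0, 0, 0, 0.4, 0], [0, 0, 0, 0.4, 0], [0, 0, 0, 0.4, 0], [0, 0, 0, 0.4, 0], [0, 0, 0, 0.4, 0], [0, 0, 0, 0.4, 0], [0, 0, 0, 0.4, 0]],
  ],
)

```text
time_s: 20.27
eef_pos: [0.4633, 0.0693, 0.0806]
eef_rot: [0.0, 0.744, 0.669, 0.0]
wrist_force: [0.5, 0.1, -1.4]
opening: 0.504
grasp_force: 61.8
```

>>> move_arm(
  series=[
    [[0, 0, 0, 0.1, 0], [0, 0, 0, 0.2, 0], [0, 0, 0, 0.3, 0], [0, 0, 0, 0.4, 0], [0, 0, 0, 0.4, 0], [0, 0, 0, 0.4, 0], [0, 0, 0, 0.4, 0], [0, 0, 0, 0.4, 0], [0, 0, 0, 0.4, 0], [0, 0, 0, 0.4, 0]],
  ],
)

```text
time_s: 21.1
eef_pos: [0.4633, 0.0693, 0.0802]
eef_rot: [0.0, 0.744, 0.669, 0.0]
wrist_force: [0.0, -0.3, -1.0]
opening: 0.505
grasp_force: 61.8
```

>>> move_arm(
  series=[
    [[0, 0, 0, 0.1, 0], [0, 0, 0, 0.2, 0], [0, 0, 0, 0.3, 0], [0, 0, 0, 0.4, 0], [0, 0, 0, 0.4, 0], [0, 0, 0, 0.4, 0], [0, 0, 0, 0.4, 0], [0, 0, 0, 0.4, 0], [0, 0, 0, 0.4, 0], [0, 0, 0, 0.4, 0]],
  ],
)

```text
time_s: 21.93
eef_pos: [0.4633, 0.0693, 0.0801]
eef_rot: [0.0, 0.744, 0.669, 0.0]
wrist_force: [-3.1, -0.5, 5.0]
opening: 0.502
grasp_force: 62.3
```

Run:
```python
from h import *
print(ctrl.get_obs()["wrist_force"])
im,d=camera("side"); 
cv2.imwrite("pics/s4.png",cv2.resize(im[160:260,320:420],None,fx=6,fy=6,interpolation=cv2.INTER_CUBIC))
```

```text
[-3.1451905  -0.48428396  4.98718673]
```

View pics/s4.png

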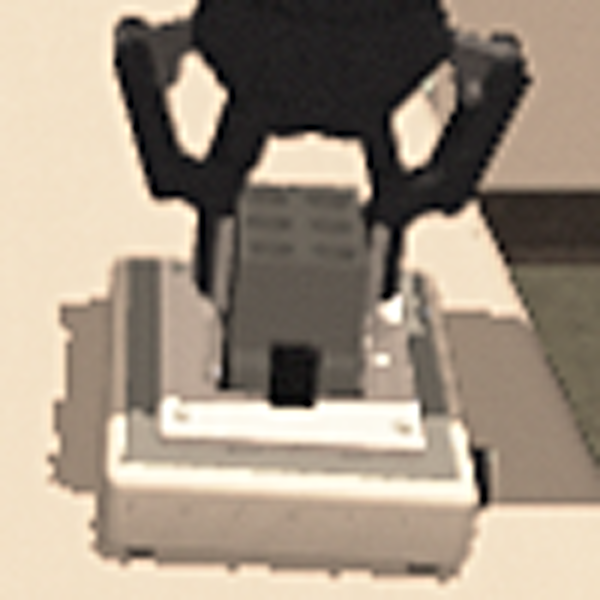

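Block fully down, the near (+y) hook stands upright at (295,375), and pad contact gives about 6 N. Release and rise.

>>> move_arm(
  series=[
    [[0.55, 0, 0, 0, 0], [0.6, 0, 0, 0, 0], [0.65, 0, 0, 0, 0], [0.7, 0, 0, 0, 0], [0.75, 0, 0, 0, 0], [0.75, 0, 0, 0, 0], [0.75, 0, 0, 0, 0], [0.75, 0, 0, 0, 0], [0.75, 0, 0, 0, 0], [0.75, 0, 0, 0, 0]],
  ],
)

```text
time_s: 22.82
eef_pos: [0.4633, 0.0693, 0.0798]
eef_rot: [0.0, 0.744, 0.669, 0.0]
wrist_force: [-0.8, -0.5, -0.7]
opening: 0.754
grasp_force: 0.0
```

>>> move_arm(
  series=[
    [[0.75, 0, 0, -3, 0], [0.75, 0, 0, -10, 0], [0.75, 0, 0, -25, 0], [0.75, 0, 0, -45, 0], [0.75, 0, 0, -70, 0], [0.75, 0, 0, -95, 0], [0.75, -30, 0, -115, 0], [0.75, -60, 0, -120, 0], [0.75, -80, 0, -120, 0], [0.75, -80, 0, -120, 0]],
  ],
)

```text
time_s: 23.65
eef_pos: [0.4553, -0.0131, 0.2015]
eef_rot: [0.002, 0.744, 0.668, 0.0]
wrist_force: [0.2, 0.2, 0.6]
opening: 0.745
grasp_force: 0.0
```

>>> move_arm(
  series=[
    [[0.75, 0, 0, 0, 0], [0.75, 0, 0, 0, 0], [0.75, 0, 0, 0, 0], [0.75, 0, 0, 0, 0], [0.75, 0, 0, 0, 0], [0.75, 0, 0, 0, 0], [0.75, 0, 0, 0, 0], [0.75, 0, 0, 0, 0], [0.75, 0, 0, 0, 0], [0.75, 0, 0, 0, 0]],
  ],
)

```text
time_s: 24.48
eef_pos: [0.4548, -0.0102, 0.1998]
eef_rot: [-0.0, 0.744, 0.669, -0.0]
wrist_force: [0.7, 0.4, 0.6]
opening: 0.748
grasp_force: 0.0
```

Run:
```python
from h import *
c=calibration("wrist"); im,d=camera("wrist"); P=cloud(d,"wrist",c); X,Y,Z=P[...,0],P[...,1],P[...,2]
m=(d>0)&(abs(X-.463)<.085)&(abs(Y-.0686)<.09)
t=m&(Z>.09)&(Z<.1); print("block top",rect(P[t][:,:2]),np.median(Z[t]))
q=P[t]; print("tilt",np.linalg.lstsq(np.c_[q[:,:2],np.ones(len(q))],q[:,2],rcond=None)[0])
hk=m&(Z>.064)&(Z<.078)&(im.max(-1)<70)
n,l,s,cc=cv2.connectedComponentsWithStats(hk.astype(np.uint8))
for i in range(1,n):
    if s[i,4]>15: k=l==i; tt=k&(Z>Z[k].max()-.004); print(cc[i].round(),s[i,4],"top",(P[tt].mean(0)*1000).round(1),"rect",rect(P[k][:,:2]))
cv2.imwrite("pics/w5.png",cv2.resize(im[30:190,220:390],None,fx=3.5,fy=3.5,interpolation=cv2.INTER_CUBIC))
```

```text
block top (array([462.5,  68.4]), array([53.7, 44. ]), 84.0) 0.09572907570314224
tilt [-0.00109987  0.00030883  0.0961481 ]
[316.  66.] 188 top [467.6 106.5  70.3] rect (array([467.7, 105.1]), array([ 7.4, 15.2]), 83.8)
[297. 137.] 16 top [444.4  51.   76.1] rect (array([445.3,  49.9]), array([ 2.3, 10.1]), 29.2)
[315. 153.] 137 top [459.4  30.9  70.3] rect (array([459.5,  32.4]), array([ 6.7, 14.1]), 83.4)
```

View pics/w5.png

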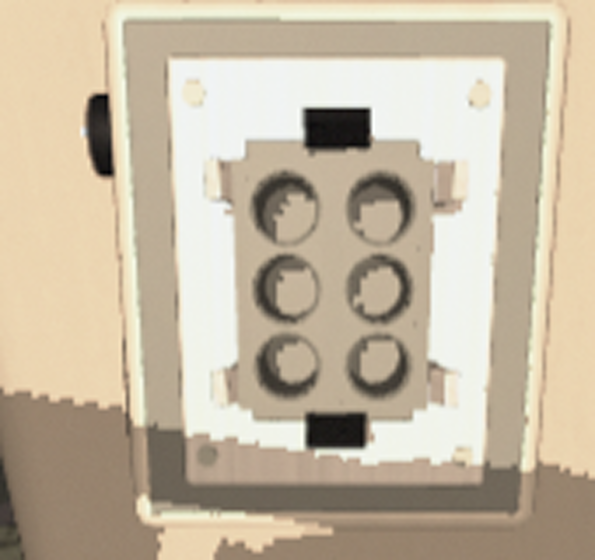

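The block is centred within about 1 mm, level, with its top at 95.7 mm. Both hooks, at (337,128) and (337,430) in the crop, are back in their rest positions over the flange, so I hand in.

```bash
python3 -c "
from bench import order; print(order.hand_in())"
```

```text
the job is handed in; nothing more can be done
None
```

The tube block is seated on the larger mixer, centred within about 1 mm and level, with both hooks back upright over its flange; I let it go and handed the job in at about 25 s, but the hand-in gave no verdict.

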